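Slide the loaded tray home under the worktop rack

ROBOT

A 7-joint arm with a two-finger parallel gripper is mounted at the origin on a cart in front of the work surface, level with it; the furniture and walls round the work are solid. World frame = base frame: x ahead of the robot, y to its left, z up, the work surface at z = 0. Lengths are in m, angles in degrees, forces in N, time in s.
With the tool pointing down it reaches from about 0.4 to 0.85 m from the base axis. Payload 6.9 kg.
Tool frame: the origin (TCP) lies on the centre line of the jaws, within the pads' length; the fingertips stand 25 mm ahead of it and the grasp point (between the pads) lies 6 mm ahead of it; z points along the fingers, y is the line along which they close (so a half turn about z gives the same grasp; the last joint's range is limited). The gripper opens to 85 mm and grips with 20 to 120 N. Pads are 22 mm wide; open, the fingers measure 114 mm over their backs; the gripper's body (76 mm by 85 mm) begins 54 mm behind the grasp point. The pads swing forward as they close: fully open they stand 13 mm farther back than shut.
Start: joints at [-67.294, 29.078, -13.613, 85.955, 7.202, 65.827, -8.869], TCP at [0.179, 0.599, 0.256] pointing down, gripper open.
Joint ranges: [-176.47, 176.47], [-13.61, 117.27], [-81.72, 77.17], [0.22, 143.17], [-87.28, 267.28], [10, 112.55], [-165.47, 165.47]. Speed limits (degrees/s): [136.94, 136.94, 180, 180, 180, 180, 180].

INTERFACE

Orientations are given as a 3x3 rotation matrix whose columns are the frame's x, y, z axes.
In Python, from bench import arm gives the robot as it stands.
- The arm moves only by the shell command python3 -m handwheel 'ROWS' [FORCE]. ROWS is JSON, a list of rows, each a list of 5 numbers: the shift along the tool's x, y, z in mm, then the turn about the tool's z in rad, then the closure in counts, from 0 (fully open) to 255 (shut). In form: [[x, y, z, turn, jaw], ...]. A call has 1 to 8 rows; each row is the pose to reach, as a shift and turn from the pose commanded when the call began, along the tool's axes at that moment; what a row does not reach only later rows make up. A row lasts 1/10 s, in which the tool goes at most 50 mm and 8.59 degrees, less where a joint would pass 70% of its speed; a pose out of reach is approached as far as the arm can. A call with a gripper value outside its range is refused whole. The fingers move at their own pace and stop on an object; FORCE is the grip in N (left out, the last holds). Time passes only in rows, so rows that repeat a pose let the fingers close. It gives the time, the measured TCP pose, the force, the opening and the grip force at its end, in the units of the state.
- arm.get_obs(): the state, without advancing time (a new reading comes with each control period).
- arm.camera(name): name is "scene" or "top" or "wrist"; returns the picture (384x512x3 uint8, blue, green, red); there is no depth.
- arm.camera_info(name): a dict with "mtx" (3x3 intrinsics, pixels), "R" (3x3) and "t" (3): a world point X has camera coordinates R X + t; the wrist camera has in their place "hand_eye" (4x4, takes a point from camera to tool coordinates, whose origin is the TCP and whose axes are the flange's). Camera axes: x right, y down, z forward; pixel columns grow to the right and rows downward; lengths in m; the calibration is good to about 2 mm. A picture is of the moment at which its call begins: read the wrist's pose just before it. camera_info takes no time and is no camera call.
- arm.hand_in(): hands the job in; it is judged then, once.
The state is a dict: "clock": time; "q": joint angles; "joint_vel": joint speeds; "joint_efforts": joint torques, N m; "ee_pos": TCP position; "tool_rot": TCP orientation; "ft_force": force on the tool from outside, world axes, zero at the start; "ft_torque": the same for the moment, N m; "grip_width": finger opening in m; "grasp_force": force on a finger pad.
Only numpy, scipy, OpenCV 4.12 (cv2) and the standard library are available. Lean on these libraries where they do the work, as an engineer would, in place of code of your own. Each camera call takes 0.05 s, during which the arm holds its last target. There are 200 camera calls.

TASK

Put the loaded tray away: push the wooden tray, with the tumbler and the tin still standing on it, lengthwise in between the legs of the steel rack, under its shelf, until the tray's far end rests against the low bar at the back. Only push the tray along the worktop with the fingers: do not lift or tip it, do not touch the tumbler or the tin, do not ram or hit the rack, and leave everything else where it is.

Things in the scene. Friction and masses are not known exactly. Their poses are not given: they have to be found in the camera images.
- tray: Dark wooden serving tray, loose, about 0.5 kg (0.9 kg with its load). 260 mm long (its x), 180 mm wide (its y), corners rounded to 16 mm radius in plan. Long side walls 26 mm high; all walls 8 mm thick; inner floor 6 mm up. Origin: centre of its underside, on the worktop. Its +x end points away from the robot (within 0.25 rad) and goes in first.
- tray_near_end (a point): Middle of the outer face of the tray's end wall nearest the robot (130 mm from the tray's origin along its -x, 21 mm up). The end walls are 43 mm high over the middle 148 mm, with a hand slot 80 mm wide from 18 to 31 mm above the worktop.
- rack: The rack, fixed: black steel side frames under a wooden shelf. Origin: on the worktop, middle of the mouth of its bay, level with the front faces of its legs. x points straight into the bay, within 0.06 rad of world x. The bay is 186 mm clear (y -93 to +93 mm), 3 mm more than the tray each side. 12 mm square legs centred at x 6 and 156 mm; side rails between them, 6 to 18 mm up, guide the tray.
- shelf_front (a point): Middle of the front edge of the rack's shelf (x = -7 mm of the rack). The shelf is 16 mm thick, 172 to 188 mm above the worktop, with a thin rail to 213 mm; canisters stand on it, up to 320 mm above the worktop, 35 mm or more behind this edge.
- glass: The clear drinking tumbler, 76 mm across, 86 mm high, loose on the far half of the tray, near its middle line (about 55 mm from the tray's origin, top about 92 mm above the worktop). Origin: centre of its underside.
- tin: The short food tin, 75 mm across, 58 mm high, loose on the near half of the tray, near its middle line (about 52 mm from the tray's origin, top about 64 mm above the worktop). Origin: centre of its underside.
- mug: A white mug, 94 mm high, loose, on the black hob to the right. Leave it. Origin: centre of its underside.
- jam_jar: A jar with red lid, 65 mm across, 100 mm high, loose, to the left. Leave it. Origin: centre of its underside.
- peeler: A peeler with blue handle, 170 mm long, loose, to the left. Leave it. Origin: centre of its underside.
- spoon: A spoon, 188 mm long, loose, on the black hob to the right (the hob's surface is 6 mm above the worktop, its left edge at world y = -0.09). Leave it. Origin: centre of its underside.
- bay_home (a point): Where the tray's origin is when it is fully home, on the worktop (x = 20, y = 0 mm of the rack): its far end then rests against the low back bar (front face at x = 150 mm of the rack, 18 to 30 mm up) and its near end sticks out 110 mm in front of the legs.

How it is judged:
By the outcome, as a careful person would: the job done as asked, in the order asked, and still so for the second after the job is handed in, with the robot touching nothing.
It also fails if it takes over 72 s, if anything falls off the work surface, if the arm or the gripper's body presses on something with over 40 N, if the wrist force passes 120 N, or if a joint passes its speed limit or range.

## Working session

There is one attempt and no reset: what is moved stays moved. The work goes in short steps, Python scripts to look and compute and a shell command to move; the robot and the scene stay as the last step left them, time stands still between calls to the robot, and variables do not carry over. Pictures are saved under pics/ and viewed, at most 10 in all, crops included, and the job is handed in when it is done.

```bash
ls; mkdir -p pics; python3 - <<'E'
from bench import arm
import cv2
for n in ("scene","top"):
    cv2.imwrite(f"pics/{n}0.png",arm.camera(n)); 
    i=arm.camera_info(n); print(n,i)
o=arm.get_obs(); print(o["clock"],o["ee_pos"],o["tool_rot"],o["ft_force"])
E
```

```text
pics
scene {'mtx': array([[412.56721276,   0.        , 255.94952378],
       [  0.        , 412.56721276, 197.36454795],
       [  0.        ,   0.        ,   1.        ]]), 'R': array([[-0.8306658 , -0.55668091,  0.01003449],
       [-0.43238333,  0.63362802, -0.64152957],
       [ 0.35076914, -0.53723542, -0.76703267]]), 't': array([0.54538697, 0.28017671, 1.39818452])}
top {'mtx': array([[405.05715524,   0.        , 256.55395603],
       [  0.        , 405.05715524, 185.26942218],
       [  0.        ,   0.        ,   1.        ]]), 'R': array([[ 0.02313908, -0.99956785,  0.01813025],
       [-0.98568884, -0.02583928, -0.16658282],
       [ 0.1669793 , -0.01401621, -0.98586077]]), 't': array([0.07953338, 0.62471361, 1.30317583])}
0.1 [0.1791524  0.59834856 0.25552814] [[-9.58025495e-01  2.86682718e-01 -4.12637177e-04]
 [ 2.86683011e-01  9.58024249e-01 -1.54587175e-03]
 [-4.78582919e-05 -1.59928061e-03 -9.99998720e-01]] [-0.81222922 -0.18436442  0.14007195]
```

View pics/scene0.png

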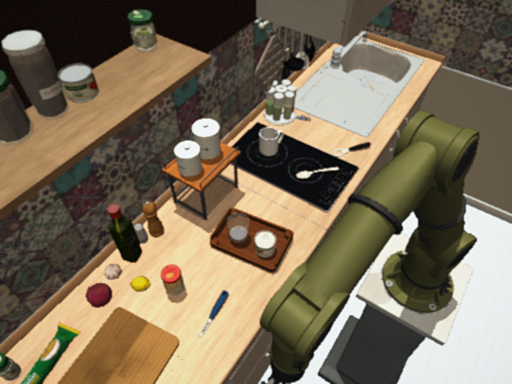

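View pics/top0.png

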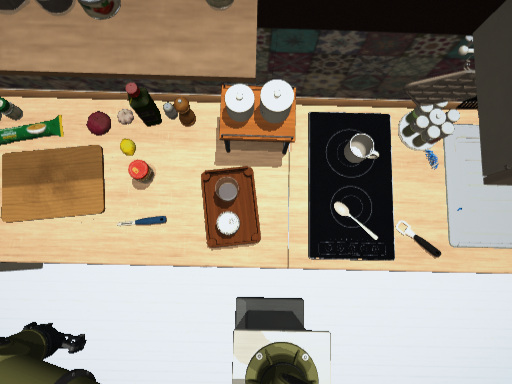

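Both views show the tray at about (230,207) in top, the rack behind it with legs at (227,150) and (287,150), the peeler and jar on the left, and the hob on the right. I'll enlarge the top view.

```bash
python3 - <<'E'
import cv2
a=cv2.imread("pics/top0.png")[110:255,190:310]
cv2.imwrite("pics/topc.png",cv2.resize(a,None,fx=4,fy=4,interpolation=cv2.INTER_CUBIC))
a=cv2.imread("pics/scene0.png")[135:275,160:300]
cv2.imwrite("pics/scenec.png",cv2.resize(a,None,fx=4,fy=4,interpolation=cv2.INTER_CUBIC))
E
```

```text
(no output)
```

View pics/topc.png

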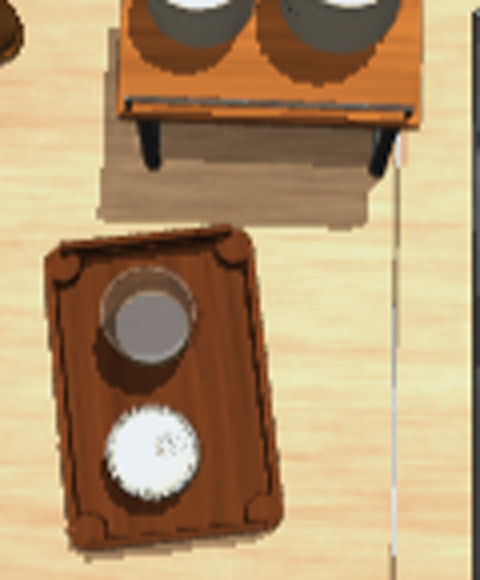

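View pics/scenec.png

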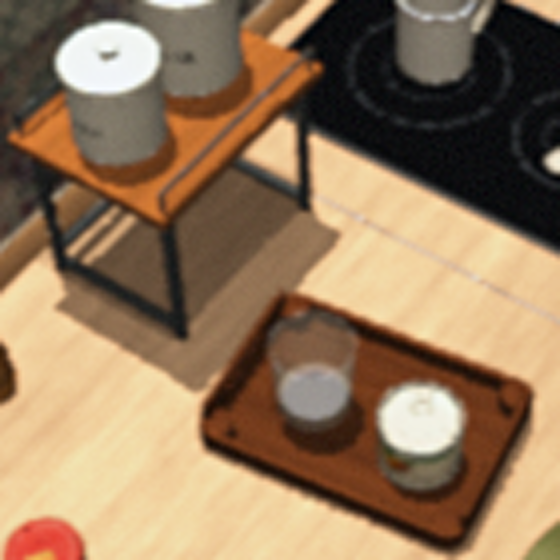

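Top crop: the tray's side walls run (47,270)-(68,530) and (250,250)-(282,520). Its far end is (60,243)-(235,226) and its near end (80,550)-(275,532). The leg feet are at (152,168) and (377,175). In the scene crop the feet are at (183,337) and (306,208).

```bash
cat > h.py <<'E'
import numpy as np
from bench import arm
def unproj(n,px,z):
    i=arm.camera_info(n); R,t,K=map(np.array,(i["R"],i["t"],i["mtx"]))
    c=-R.T@t; d=R.T@np.linalg.solve(K,[*px,1]); return c+d*(z-c[2])/d[2]
def top(x,y,z): return unproj("top",(190+(x+.5)/4-.5,110+(y+.5)/4-.5),z)
def sc(x,y,z): return unproj("scene",(160+(x+.5)/4-.5,135+(y+.5)/4-.5),z)
E
python3 - <<'E'
from h import *
np.set_printoptions(precision=4,suppress=True)
for nm,f,p in [("L far",top,(47,270,.026)),("L near",top,(68,530,.026)),("R far",top,(250,250,.026)),("R near",top,(282,520,.026)),
 ("far l",top,(60,243,.043)),("far r",top,(235,226,.043)),("near l",top,(80,550,.03)),("near r",top,(275,532,.03)),
 ("footL",top,(152,168,0)),("footR",top,(377,175,0)),("shelfL",top,(120,117,.172)),("shelfR",top,(418,127,.172)),
 ("sfootL",sc,(183,337,0)),("sfootR",sc,(306,208,0)),("glass base",top,(152,328,.006)),("tin top",top,(152,452,.064)),("tin sc",sc,(421,416,.064)),
 ("s nearL corner",sc,(455,540,.0)),("s farL",sc,(205,432,0)),("s near R",sc,(530,400,.026)),("hob L edge",top,(474,300,.006))]:
    print(nm,f(*p))
E
```

```text
L far [0.6502 0.2835 0.026 ]
L near [0.431 0.256 0.026]
R far [0.6722 0.1108 0.026 ]
R near [0.4435 0.0784 0.026 ]
far l [0.6705 0.2714 0.043 ]
far r [0.6892 0.1241 0.043 ]
near l [0.4148 0.245  0.03  ]
near r [0.4333 0.0841 0.03  ]
footL [0.7487 0.1987 0.    ]
footR [0.7478 0.0005 0.    ]
shelfL [0.7449 0.2144 0.172 ]
shelfR [ 0.7435 -0.0168  0.172 ]
sfootL [0.7525 0.1993 0.    ]
sfootR [0.7512 0.0022 0.    ]
glass base [0.6055 0.1934 0.006 ]
tin top [0.4946 0.1865 0.064 ]
tin sc [0.4959 0.1856 0.064 ]
s nearL corner [0.4241 0.2393 0.    ]
s farL [0.6697 0.2722 0.    ]
s near R [0.4376 0.0939 0.026 ]
hob L edge [ 0.6373 -0.0845  0.006 ]
```

Tray centre is about (0.552, 0.1815) with yaw 0.128, and the length and width check out. The rack mouth is about (0.750, 0.100) with yaw -0.006. The plan has two pushes, both with two open fingers:
1. Push the left wall sideways to line the tray up with the bay.
2. Push the near end straight in.

```bash
cat >> h.py <<'E'
def go(x,y,z,yaw):
    "shift/turn (mm, rad) from the present pose; yaw = world angle of the tool's y axis, deg mod 180"
    o=arm.get_obs(); R=np.array(o["tool_rot"]); d=R.T@(np.array([x,y,z])-o["ee_pos"])*1e3
    a=np.degrees(np.arctan2(R[1,1],R[0,1])); t=-((yaw-a+90)%180-90)
    print("shift",d.round(1),"turn",np.radians(t).round(3),"q7",o["q"][6],"tool y yaw",a.round(2))
E
python3 -c "
from h import *
go(.536,.3055,.16,7.3)"
python3 -m handwheel '[[-45,-20,10,0.14,0],[-90,-40,20,0.28,0],[-135,-60,30,0.42,0],[-180,-80,45,0.56,0],[-225,-95,55,0.70,0],[-270,-115,65,0.84,0],[-315,-132,75,0.98,0],[-360,-150,85,1.12,0]]'
python3 -c "
from h import *
go(.536,.3055,.16,7.3)"
```

```text
shift [-425.8 -178.1   95.8] turn 1.153 q7 -8.868467644981669 tool y yaw 73.34
clock: 0.9
ee_pos: [0.4823, 0.3503, 0.1707]
tool_rot: [[-0.154, 0.988, -0.0], [0.988, 0.154, -0.0], [-0.0, -0.0, -1.0]]
ft_force: [0.7, 1.0, -0.5]
grip_width: 0.0853
grasp_force: 0.0
shift [-52.6  46.2  10.7] turn 0.027 q7 -26.23803473204249 tool y yaw 8.85
```

```bash
python3 -m handwheel '[[-26,23,10,0.027,0],[-52,46,20,0.027,0],[-52,46,50,0.027,0],[-52,46,80,0.027,0],[-52,46,105,0.027,0],[-52,46,125,0.027,0],[-52,46,138,0.027,0],[-52,46,138,0.027,0]]'
python3 - <<'E'
from h import *
import cv2
go(.536,.3055,.031,7.3)
cv2.imwrite("pics/w1.png",np.hstack([cv2.resize(arm.camera("scene")[130:300,140:340],None,fx=3,fy=3)]))
E
```

```text
clock: 1.7
ee_pos: [0.5337, 0.3072, 0.0313]
tool_rot: [[-0.133, 0.991, -0.003], [0.991, 0.133, -0.002], [-0.001, -0.003, -1.0]]
ft_force: [0.2, 0.0, 0.2]
grip_width: 0.0851
grasp_force: 0.0
shift [-2.   2.1  0.3] turn 0.006 q7 -20.24001425015385 tool y yaw 7.62
```

View pics/w1.png

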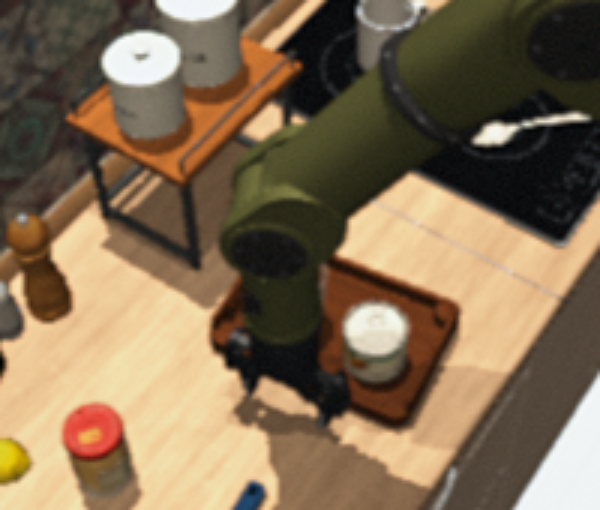

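The fingers stand outside the left wall and clear of the tumbler and tin. Next I close in gently to feel contact.

```bash
python3 -m handwheel '[[-6,0,0,0,0],[-11,0,0,0.005,0],[-15,0,0,0.005,0],[-18,0,0,0.005,0],[-20,0,0,0.005,0],[-22,0,0,0.005,0],[-24,0,0,0.005,0],[-26,0,0,0.005,0]]'; python3 -m handwheel '[[-3,0,0,0,0],[-6,0,0,0,0],[-9,0,0,0,0],[-12,0,0,0,0]]'
python3 -c "
from h import *
go(.552,.201,.031,-0.35)"
```

```text
clock: 2.55
ee_pos: [0.5382, 0.2822, 0.0333]
tool_rot: [[-0.128, 0.992, -0.0], [0.992, 0.128, 0.0], [0.0, 0.0, -1.0]]
ft_force: [-0.7, 4.3, -0.2]
grip_width: 0.0854
grasp_force: 2.4
clock: 2.95
ee_pos: [0.5397, 0.2705, 0.0333]
tool_rot: [[-0.128, 0.992, -0.0], [0.992, 0.128, 0.001], [0.001, 0.0, -1.0]]
ft_force: [-0.9, 4.8, -0.9]
grip_width: 0.085
grasp_force: 2.5
shift [-70.5   3.3   2.2] turn 0.135 q7 -17.464034054450266 tool y yaw 7.36
```

```bash
python3 -m handwheel '[[-4,0,0,0.008,0],[-8,0,0,0.017,0],[-12,0,0,0.025,0],[-16,0,0,0.034,0],[-20,1,0,0.042,0],[-24,1,0,0.05,0],[-28,1,0,0.058,0],[-32,1,0,0.067,0]]'; python3 -m handwheel '[[-4,0,0,0.008,0],[-8,0,0,0.017,0],[-12,0,0,0.025,0],[-16,0,0,0.034,0],[-20,1,0,0.042,0],[-24,1,0,0.05,0],[-28,1,0,0.058,0],[-32,1,0,0.067,0]]'
python3 - <<'E'
from h import *
import cv2
go(.552,.201,.031,-0.35)
a=arm.camera("top"); cv2.imwrite("pics/top2.png",cv2.resize(a[110:255,190:310],None,fx=4,fy=4,interpolation=cv2.INTER_CUBIC))
E
```

```text
clock: 3.75
ee_pos: [0.545, 0.2382, 0.0333]
tool_rot: [[-0.06, 0.998, 0.0], [0.998, 0.06, -0.0], [-0.0, 0.0, -1.0]]
ft_force: [0.9, 5.3, -0.6]
grip_width: 0.0855
grasp_force: 2.3
clock: 4.55
ee_pos: [0.5479, 0.2063, 0.0333]
tool_rot: [[0.007, 1.0, 0.0], [1.0, -0.007, -0.0], [-0.0, 0.0, -1.0]]
ft_force: [0.2, 5.2, 0.2]
grip_width: 0.0856
grasp_force: 2.3
shift [-5.3  4.2  2.3] turn -0.001 q7 -17.629095788836555 tool y yaw -0.38
```

View pics/top2.png

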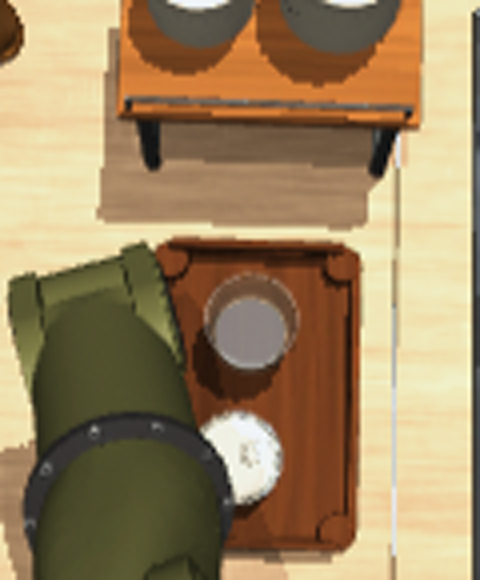

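The tray now sits almost square in front of the bay, with its right wall at (359,260)-(356,530), its far end at about row 240 and its near end at about row 550.

```bash
python3 - <<'E'
from h import *
np.set_printoptions(precision=4,suppress=True)
for p in [(359,260,.026),(356,530,.026),(190,240,.043),(330,244,.043),(300,552,.03),(377,175,0),(152,168,0)]: print(p,top(*p))
E
```

```text
(359, 260, 0.026) [0.666  0.0172 0.026 ]
(356, 530, 0.026) [0.4367 0.0165 0.026 ]
(190, 240, 0.043) [0.676  0.1618 0.043 ]
(330, 244, 0.043) [0.6757 0.0432 0.043 ]
(300, 552, 0.03) [0.4174 0.063  0.03  ]
(377, 175, 0) [0.7478 0.0005 0.    ]
(152, 168, 0) [0.7487 0.1987 0.    ]
```

```bash
python3 -m handwheel '[[-2,0,0,0,0],[-4,0,0,0,0],[-6,0,0,0,0],[-6,0,0,0,0],[5,0,0,0,0],[20,0,0,0,0],[30,0,-30,0,0],[30,0,-70,0,0]]'
python3 -c "
from h import *
go(.39,.10,.15,89.65);go(.39,.10,.15,-91)"
```

```text
clock: 5.4
ee_pos: [0.546, 0.2392, 0.102]
tool_rot: [[0.003, 1.0, -0.005], [1.0, -0.003, -0.001], [-0.001, -0.005, -1.0]]
ft_force: [0.6, 0.1, 0.2]
grip_width: 0.0854
grasp_force: 0.0
shift [-139.7 -155.8  -47.1] turn -1.568 q7 -20.789356147200735 tool y yaw -0.17
shift [-139.7 -155.8  -47.1] turn -1.556 q7 -20.789356147200735 tool y yaw -0.17
```

```bash
python3 -m handwheel '[[0,-20,-30,-0.14,0],[0,-50,-60,-0.28,0],[-10,-80,-70,-0.42,0],[-35,-105,-70,-0.56,0],[-60,-125,-70,-0.70,0],[-90,-145,-70,-0.84,0],[-115,-156,-70,-0.98,0],[-140,-156,-70,-1.12,0]]'
python3 -c "
from h import *
go(.387,.10,.035,89.65)"
```

```text
clock: 6.2
ee_pos: [0.3893, 0.0971, 0.1734]
tool_rot: [[-0.901, 0.435, -0.001], [0.435, 0.901, -0.001], [0.001, -0.001, -1.0]]
ft_force: [0.5, 0.3, 0.5]
grip_width: 0.0853
grasp_force: 0.0
shift [  3.2   1.8 138.4] turn -0.444 q7 41.953825186124256 tool y yaw 64.24
```

```bash
python3 -m handwheel '[[3,2,0,-0.14,0],[3,2,0,-0.28,0],[3,2,20,-0.444,0],[3,2,60,-0.444,0],[3,2,95,-0.444,0],[3,2,120,-0.444,0],[3,2,136,-0.444,0],[3,2,138,-0.444,0]]'
python3 - <<'E'
from h import *
import cv2
go(.42,.10,.035,89.65)
a=arm.camera("top"); b=cv2.resize(a[110:255,190:310],None,fx=4,fy=4,interpolation=cv2.INTER_CUBIC)
s=arm.camera("scene"); c=cv2.resize(s[150:295,200:275],None,fx=4,fy=4,interpolation=cv2.INTER_CUBIC)
cv2.imwrite("pics/top3.png",np.hstack([b,c]))
E
```

```text
clock: 7.0
ee_pos: [0.3885, 0.1011, 0.0337]
tool_rot: [[-1.0, 0.012, -0.003], [0.012, 1.0, -0.001], [0.003, -0.001, -1.0]]
ft_force: [-0.3, 0.9, 0.5]
grip_width: 0.0854
grasp_force: 0.0
shift [-31.5  -0.7  -1.4] turn -0.006 q7 54.96063005691722 tool y yaw 89.32
```

View pics/top3.png

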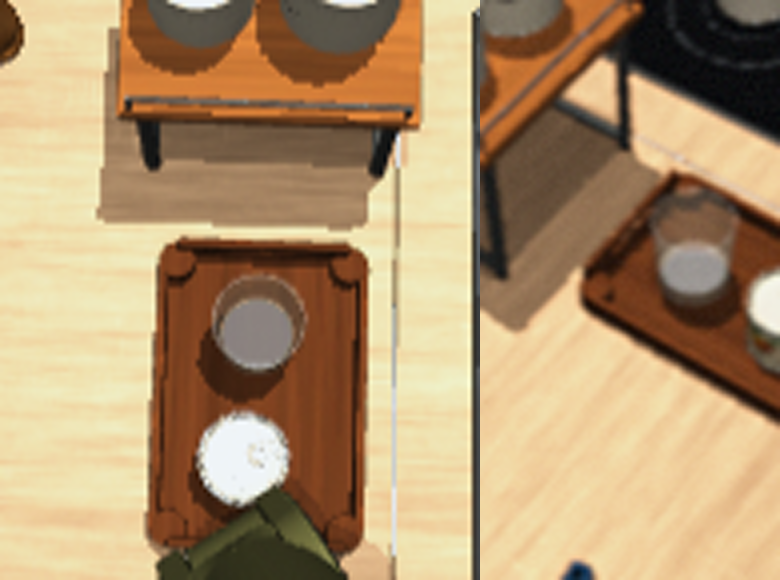

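The tray is aligned: right wall (368,265)-(363,520), which is y of about 0.010. Both items are standing and the gripper is behind the near end. Pushing in now.

```bash
python3 -m handwheel '[[-6,0,0,-0.006,0],[-10,0,0,-0.006,0],[-13,0,0,-0.006,0],[-16,0,0,-0.006,0],[-19,0,0,-0.006,0],[-22,0,0,-0.006,0],[-25,0,0,-0.006,0],[-28,0,0,-0.006,0]]'; python3 -m handwheel '[[-4,0,0,0,0],[-8,0,0,0,0],[-12,0,0,0,0],[-16,0,0,0,0],[-20,0,0,0,0],[-24,0,0,0,0],[-28,0,0,0,0],[-32,0,0,0,0]]';python3 -m handwheel '[[-4,0,0,0,0],[-8,0,0,0,0],[-12,0,0,0,0],[-16,0,0,0,0],[-20,0,0,0,0],[-23,0,0,0,0],[-26,0,0,0,0],[-28,0,0,0,0]]'
python3 - <<'E'
from h import *
import cv2
go(.629,.1003,.035,89.65)
a=arm.camera("top"); b=cv2.resize(a[110:255,200:300],None,fx=4,fy=4,interpolation=cv2.INTER_CUBIC)
s=arm.camera("scene"); c=cv2.resize(s[150:295,180:270],None,fx=4,fy=4,interpolation=cv2.INTER_CUBIC)
cv2.imwrite("pics/top4.png",np.hstack([b,c]))
E
```

```text
clock: 7.9
ee_pos: [0.4134, 0.0996, 0.035]
tool_rot: [[-1.0, 0.006, -0.007], [0.006, 1.0, -0.002], [0.007, -0.002, -1.0]]
ft_force: [-10.5, 0.7, 9.4]
grip_width: 0.0852
grasp_force: 5.4
clock: 8.7
ee_pos: [0.4453, 0.0992, 0.0349]
tool_rot: [[-1.0, 0.006, -0.008], [0.006, 1.0, -0.002], [0.007, -0.003, -1.0]]
ft_force: [-10.2, 0.5, 8.8]
grip_width: 0.0855
grasp_force: 5.4
clock: 9.5
ee_pos: [0.4737, 0.0992, 0.0349]
tool_rot: [[-1.0, 0.006, -0.007], [0.006, 1.0, -0.002], [0.007, -0.002, -1.0]]
ft_force: [-10.5, 0.8, 7.3]
grip_width: 0.0854
grasp_force: 5.1
shift [-155.3    2.1   -1.2] turn -0.0 q7 59.71681256849512 tool y yaw 89.63
```

View pics/top4.png

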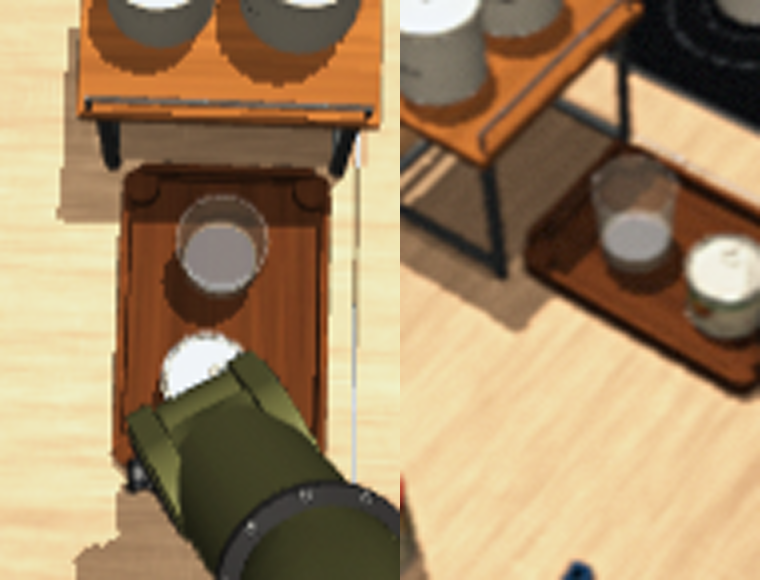

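The tray's far end (row 170) is at the mouth. Its right wall is near x=330 and its left wall near x=118-124. I'll back off to release the vertical load and compute the clearances.

```bash
python3 -m handwheel '[[1,0,0,0,0],[3,0,0,0,0],[3,0,0,0,0],[3,0,0,0,0]]'; python3 - <<'E'
from h import *
np.set_printoptions(precision=4,suppress=True)
for p in [(330,200,.026),(327,440,.026),(124,200,.026),(114,440,.01),(342,178,0),(112,170,0),(220,168,.043)]: print(p,top(p[0]+40,*p[1:]))
E
```

```text
clock: 10.0
ee_pos: [0.4741, 0.0999, 0.0353]
tool_rot: [[-1.0, 0.007, -0.0], [0.007, 1.0, -0.0], [0.0, -0.0, -1.0]]
ft_force: [-2.2, -1.2, 1.5]
grip_width: 0.0853
grasp_force: 1.2
(330, 200, 0.026) [0.7189 0.0084 0.026 ]
(327, 440, 0.026) [0.5119 0.0083 0.026 ]
(124, 200, 0.026) [0.7141 0.1859 0.026 ]
(114, 440, 0.01) [0.5088 0.1881 0.01  ]
(342, 178, 0) [ 0.7453 -0.0039  0.    ]
(112, 170, 0) [0.7469 0.1987 0.    ]
(220, 168, 0.043) [0.7403 0.1041 0.043 ]
```

```bash
python3 -m handwheel '[[3,0,-1,0,0],[3,0,-3,0,0],[0,0,-3,0,0],[-3,0,-3,0,0],[-6,0,-3,0,0],[-9,0,-3,0,0],[-12,0,-3,0,0],[-15,0,-3,0,0]]'; python3 -m handwheel '[[-3,0,0,0,0],[-6,0,0,0,0],[-9,0,0,0,0],[-12,0,0,0,0]]'; python3 -m handwheel '[[-3,0,0,0,0],[-6,0,0,0,0],[-9,0,0,0,0],[-12,0,0,0,0]]'
```

```text
clock: 10.8
ee_pos: [0.486, 0.0995, 0.038]
tool_rot: [[-1.0, 0.006, -0.006], [0.006, 1.0, -0.002], [0.006, -0.002, -1.0]]
ft_force: [-11.1, 0.5, 8.4]
grip_width: 0.0852
grasp_force: 5.4
clock: 11.2
ee_pos: [0.4979, 0.0994, 0.038]
tool_rot: [[-1.0, 0.006, -0.007], [0.006, 1.0, -0.002], [0.007, -0.002, -1.0]]
ft_force: [-10.7, 0.1, 9.5]
grip_width: 0.0857
grasp_force: 5.5
clock: 11.6
ee_pos: [0.5099, 0.0993, 0.038]
tool_rot: [[-1.0, 0.006, -0.007], [0.006, 1.0, -0.002], [0.007, -0.002, -1.0]]
ft_force: [-11.1, 0.1, 9.2]
grip_width: 0.0852
grasp_force: 5.5
```

It has entered without side force. Continuing.

```bash
python3 -m handwheel '[[-3,0,0,0,0],[-7,0,0,0,0],[-11,0,0,0,0],[-15,0,0,0,0],[-19,0,0,0,0],[-23,0,0,0,0],[-27,0,0,0,0],[-31,0,0,0,0]]'; python3 -m handwheel '[[-4,0,0,0,0],[-8,0,0,0,0],[-12,0,0,0,0],[-16,0,0,0,0],[-20,0,0,0,0],[-24,0,0,0,0],[-28,0,0,0,0],[-32,0,0,0,0]]';python3 -m handwheel '[[-4,0,0,0,0],[-8,0,0,0,0],[-12,0,0,0,0],[-16,0,0,0,0],[-19,0,0,0,0],[-22,0,0,0,0],[-25,0,0,0,0],[-28,0,0,0,0]]'
```

```text
clock: 12.4
ee_pos: [0.5412, 0.0992, 0.038]
tool_rot: [[-1.0, 0.006, -0.006], [0.006, 1.0, -0.001], [0.006, -0.002, -1.0]]
ft_force: [-10.4, 0.5, 8.5]
grip_width: 0.0854
grasp_force: 5.2
clock: 13.2
ee_pos: [0.5733, 0.0992, 0.038]
tool_rot: [[-1.0, 0.006, -0.006], [0.006, 1.0, -0.001], [0.006, -0.001, -1.0]]
ft_force: [-10.8, 0.8, 7.9]
grip_width: 0.0854
grasp_force: 5.2
clock: 14.0
ee_pos: [0.6014, 0.099, 0.038]
tool_rot: [[-1.0, 0.006, -0.006], [0.006, 1.0, -0.001], [0.006, -0.001, -1.0]]
ft_force: [-8.7, 0.3, 7.2]
grip_width: 0.0856
grasp_force: 5.0
```

```bash
python3 -m handwheel '[[-2,0,0,0,0],[-4,0,0,0,0],[-6,0,0,0,0],[-8,0,0,0,0],[-10,0,0,0,0],[-12,0,0,0,0],[-14,0,0,0,0],[-16,0,0,0,0]]' | grep -E 'ee_pos|ft'; python3 -m handwheel '[[-1,0,0,0,0],[-2,0,0,0,0],[-3,0,0,0,0],[-4,0,0,0,0]]'| grep -E 'ee_pos|ft'; python3 -m handwheel '[[-1,0,0,0,0],[-2,0,0,0,0],[-3,0,0,0,0]]'| grep -E 'ee_pos|ft'
```

```text
ee_pos: [0.6174, 0.099, 0.038]
ft_force: [-10.0, 0.3, 8.4]
ee_pos: [0.6215, 0.099, 0.038]
ft_force: [-10.2, 1.3, 6.9]
ee_pos: [0.6245, 0.099, 0.038]
ft_force: [-10.0, -0.7, 7.5]
```

```bash
python3 -m handwheel '[[-1,0,0,0,0],[-2,0,0,0,0]]' | grep -E 'ee_pos|ft'; python3 -m handwheel '[[-1,0,0,0,0],[-2,0,0,0,0]]'| grep -E 'ee_pos|ft'
python3 - <<'E'
from h import *
import cv2
a=arm.camera("top"); b=cv2.resize(a[110:255,200:300],None,fx=4,fy=4,interpolation=cv2.INTER_CUBIC)
s=arm.camera("scene"); c=cv2.resize(s[130:275,160:255],None,fx=4,fy=4,interpolation=cv2.INTER_CUBIC)
cv2.imwrite("pics/top5.png",np.hstack([b,c]))
E
```

```text
ee_pos: [0.6265, 0.0989, 0.038]
ft_force: [-9.5, -1.1, 7.4]
ee_pos: [0.627, 0.0989, 0.038]
ft_force: [-16.6, 0.1, 12.9]
```

View pics/top5.png

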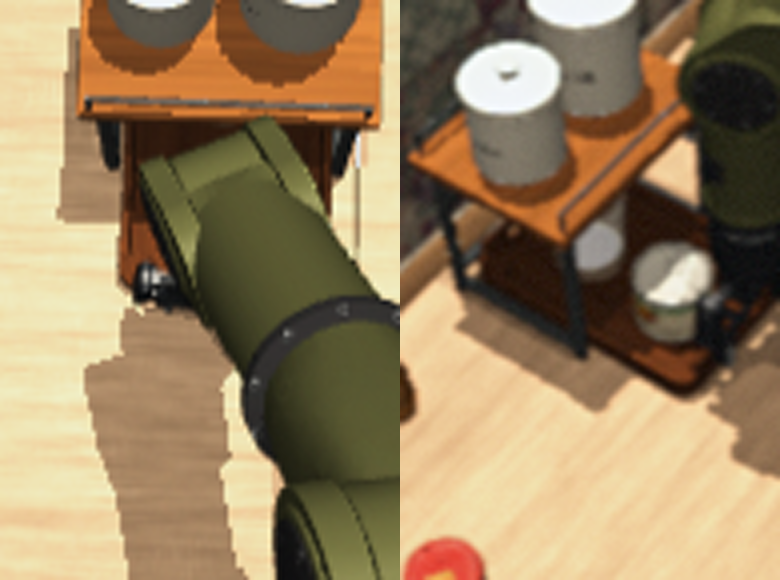

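The tray is in, with its near end at row ~290. The force step from 9.5 to 16.6 N and the stop at x=0.627 match the back bar. Tumbler and tin are upright, so I withdraw.

```bash
python3 -m handwheel '[[1,0,0,0,0],[3,0,0,0,0],[8,0,0,0,0],[20,0,0,0,0],[40,0,0,0,0],[70,0,0,0,0],[90,0,-30,0,0],[110,0,-70,0,0]]'; python3 -m handwheel '[[30,0,-50,0,0],[60,0,-100,0,0],[80,0,-130,0,0],[80,0,-130,0,0],[80,0,-130,0,0]]'
python3 - <<'E'
from h import *
import cv2
a=arm.camera("top"); b=cv2.resize(a[110:255,200:300],None,fx=4,fy=4,interpolation=cv2.INTER_CUBIC)
s=arm.camera("scene"); c=cv2.resize(s[130:275,160:255],None,fx=4,fy=4,interpolation=cv2.INTER_CUBIC)
cv2.imwrite("pics/top6.png",np.hstack([b,c]))
E
```

```text
clock: 16.8
ee_pos: [0.5197, 0.0994, 0.1075]
tool_rot: [[-1.0, 0.007, -0.003], [0.007, 1.0, -0.001], [0.003, -0.001, -1.0]]
ft_force: [1.4, -0.6, 1.1]
grip_width: 0.0857
grasp_force: 0.0
clock: 17.3
ee_pos: [0.442, 0.1002, 0.2397]
tool_rot: [[-1.0, 0.007, 0.005], [0.007, 1.0, 0.0], [-0.005, 0.0, -1.0]]
ft_force: [-0.0, -0.3, -1.0]
grip_width: 0.0854
grasp_force: 0.0
```

View pics/top6.png

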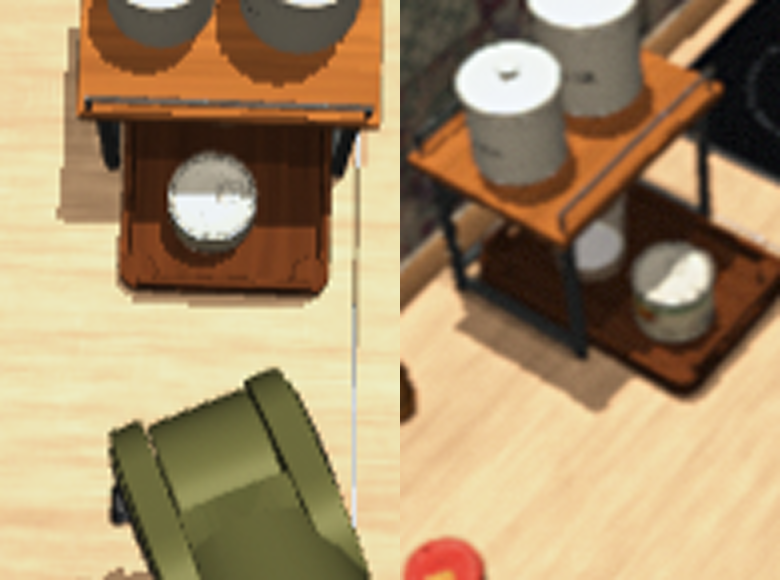

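The tray is home, its near end at row ~292 and its sides parallel between the legs. The tin and tumbler are standing and the arm is clear.

```bash
python3 -c "
from bench import arm
print(arm.hand_in())"
```

```text
the job is handed in; nothing more can be done
None
```

I pushed the tray fully into the rack until it stopped against the back bar, with the tumbler and tin still standing on it, and handed the job in at about 17 s of robot time; no verdict came back.

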